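# Ready the hub test stand and hold its frame upright

### The arm

A 6-joint arm with a two-finger parallel gripper is mounted at the origin on a cart in front of the work surface, level with it; the furniture and walls round the work are solid. World frame = base frame: x ahead of the robot, y to its left, z up, the work surface at z = 0. Lengths are in mm, angles in rad, forces in N, time in s.
With the tool pointing down it reaches from about 275 to 825 mm from the base axis. Payload 5.2 kg.
Tool frame: the origin (TCP) lies at the very end of the fingers, on their centre line; the grasp point (between the pads) lies 19 mm behind it; z points along the fingers, y is the line along which they close (so a half turn about z gives the same grasp; the last joint's range is limited). The gripper opens to 93 mm and grips with 3 to 60 N. Pads are 15 mm wide; open, the fingers measure 128 mm over their backs; the gripper's body (75 mm by 188 mm) begins 65 mm behind the grasp point.
Start: joints at [1.049, 0.259, 1.535, -0, 1.348, -0.203], TCP at [172.363, 522.299, 218.653] pointing down, gripper open.
Joint ranges: [-3.14, 3.14], [-0.91, 2.08], [0.19, 2.58], [-1.22, 4.36], [0.22, 2.71], [-3.12, 3.12]. Speed limits (rad/s): [2.57, 2.57, 3.14, 3.14, 3.14, 3.14].

### API

Orientations are given as [roll, pitch, yaw] about the fixed x, y, z axes, in that order (R = Rz(yaw) Ry(pitch) Rx(roll)).
In Python, from bench import robot gives the robot as it stands. The module is installed in compiled form; this text tells all that it offers. Calls block until the motion is done:
- robot.move_ptp(position, orientation): joint-space move of the TCP to a pose.
- robot.move_linear(position, ori=None, speed=150, f_stop=None): straight line of the TCP; ori=None keeps the orientation; speed is the mean speed in mm/s. With f_stop (N) it stops when the force on the tool has changed by that much, and returns True; else False.
- robot.move_j(angles): joint-space move.
- robot.move_gripper(opening): opening from 0.0 (shut) to 1.0 (fully open); the grip force is fixed at half the most; returns when the fingers have stopped.
- robot.sleep(seconds).
- robot.inverse_kinematics(position, orientation): joint angles nearest the present ones, or None.
- robot.get_image(name): name is "scene" or "top" or "wrist"; returns a dict with "img" (384x512x3 uint8, blue, green, red), "fovy" (degrees; the focal length in pixels is half the picture's height over the tangent of half this angle, whatever the lens; pixels are square), "cx", "cy" (the principal point, pixels), "eye" and "orientation" of the camera in the world. Camera axes: x right, y down, z forward; pixel columns grow to the right and rows downward; lengths in mm; the calibration is good to about 2 mm. The wrist camera is an equidistant fisheye: a pixel r from the principal point sees the ray r / f radians off the axis. A picture is of the moment at which its call begins. There is no depth.
A pose or a line that the arm cannot do raises robot.MotionError and nothing moves.
- robot.hand_in(): hands the job in; it is judged then, once.
Readings, each from a call of its own:
- robot.current_t(): time.
- robot.current_qpos(): joint angles.
- robot.current_joint_vel(): joint speeds.
- robot.current_joint_efforts(): joint torques, N m.
- robot.current_tcp_pos(): TCP position.
- robot.current_eef_rot(): TCP orientation.
- robot.current_contact_force(): force on the tool from outside, world axes, zero at the start.
- robot.current_ft_torque(): the same for the moment, N m.
- robot.current_gripper_width(): opening from 0.0 (shut) to 1.0 (fully open).
- robot.current_finger_force(): force on a finger pad.
Only numpy, scipy, OpenCV 4.12 (cv2) and the standard library are available. Lean on these libraries where they do the work, as an engineer would, in place of code of your own. Each camera call takes 0.05 s, during which the arm holds its last target. There are 200 camera calls.

### The job

Get the hub test stand ready: first plug the loose relay fully home into the socket on the stand's base, then flip the frame's kickstand down past its dead centre until it snaps against its stop. Last, grip the frame by the tube stub at its top, swing it up off its rest until it stands upright and finish while still holding it there, so that it leans neither on the rest nor on the kickstand; leave the relay plugged in, and do not push aside the other things on the desk.

Things in the scene. Friction and masses are not known exactly. Their poses are not given: they have to be found in the camera images.
- stand: fixed hub test stand. Its base is a grey plate 125 (x) x 330 (y) x 12 mm; the origin lies on the desk straight below the hub axis, 80 mm from the plate's front edge (-x, the side of the robot), 45 mm from its rear edge, 130 mm from its +y end and 200 mm from its -y end. The hub axis runs along the stand's y, 40 mm above the desk. A rest post 82 mm high stands 36 mm behind (+x of) the hub axis. The stand's yaw varies a little.
- socket_hole0 (a point): centre of the mouth (upper face, 38 mm above the desk) of the black relay socket block (52 x 60 x 26 mm) near the -y end of the stand's base, 22 mm in front of and 150 mm to the -y side of the stand's origin. Rectangular hole 25 mm along the stand's x by 33 mm along its y, 17 mm deep, bevelled 3 mm wide at the mouth in looks only. Axes as the stand's. Low terminal strips (16 mm high) flank it in front and behind.
- relay: loose plug-in relay standing upright on the desk, plug down, 90 g: grey body 30 (x) x 38 (y) mm, from 15 to 64 mm above its origin; below it a black block plug 22 (x) x 30 (y) mm, 15 mm long, its lowest 5 mm narrowed to 19.5 x 27.5 mm. Origin: centre of the plug's underside; z up. Its x goes along the stand's x in the socket (a half turn also fits). Home: the body's shoulder sits on the socket, so the origin is 15 mm below the mouth.
- frame (a joint): lean of the frame stub about the hub axis, rad: 0 = upright, +0.30 = leaning back (to the stand's +x, away from the robot) on the rest, where it starts; about -0.13 = leaning forward on the kickstand when that is down. The hinge is free, so unheld it falls to either side; the frame weighs 0.8 kg (1 to 2 N at the top stub lift it off the rest). The frame: a steel tube 24 mm thick, rising from the hub, with a top stub pointing to the stand's -y, 165 mm from the hub axis.
- frame_grip (a point): place to grip on the frame's top stub: centre line of the stub (24 mm thick round tube, parallel to the stand's y, reaching from the mast to 90 mm from the mast's centre line), 50 mm from the mast and 165 mm from the hub axis; upright it is straight above the hub axis line, 205 mm above the desk.
- kickstand (a joint): kickstand angle, rad: 0 = folded (leg points to the stand's +y, 15 degrees above level), grows as it is pushed down, 1.92 = down at its stop (leg points to the floor). A spring holds it at either end and snaps it over beyond dead centre, at about 0.8; pushing it down needs 2 to 5 N near the middle of the leg, and once past about 0.9 it goes to the stop by itself.
- kickstand_hinge (a point): hinge of the kickstand on the front side of the frame, 30 mm in front of the mast's centre line and 85 mm up the frame from the hub axis. The hinge axis is the frame's x.
- kickstand_tip (a point): centre of the rubber ball (12 mm) at the free end of the kickstand leg, a round 10 mm steel bar that runs straight from the hinge, 100 mm out from the hinge axis and 30 mm farther forward than the hinge.
- rubber_stopper: bystander: black rubber stopper, 34 mm wide, 28 mm high; origin at its underside
- brass_union: bystander: brass hose union standing on end, 24 mm wide, 48 mm high; origin at its underside
- swab_pack: bystander: flat pale green pack, 58 x 100 x 18 mm; origin at its underside
- filter_disc: bystander: white round filter, 58 mm wide, 28 mm high; origin at its underside
Mind the look-alikes: they are no part of the job. There is more than one size of the relay; the one meant has the size given above.

How it is judged (in metres and radians):
On the way, in this order (a step that is already met when the one before it is completed fails the run):
1. the relay is fully home in the socket (z of relay in the frame of socket_hole0 below -0.012 m and horizontal distance between relay and socket_hole0 below 0.004 m and angle between relay's own z axis and vertical below 0.1 rad), for 0.2 s.
2. the kickstand is flipped down against its stop (value of joint kickstand above 1.8 rad), for 0.2 s.
3. the frame is held upright by the fingers (value of joint frame between -0.07 and 0.07 rad and contact force between the fingers and frame above 1 N), for 0.3 s.
At the end, for the whole second after the job is handed in: Relay home in the socket (underside over 12 mm below the mouth, within 4 mm of centre, tilt under 0.1 rad), kickstand down (over 1.8 rad), and the fingers (over 1 N) hold the frame still within 0.07 rad of upright, clear of rest and kickstand (all of step 1 and all of step 3 and value of joint kickstand above 1.8 rad and velocity of joint frame between -0.1 and 0.1 rad/s); the arm keeps its last pose, push and grip.
It fails at once if a bystander was pushed aside by more than 30 mm (distance of any of rubber_stopper, brass_union, swab_pack, filter_disc from where it was at the start of the episode above 0.03 m).
It also fails if it takes over 72 s, if anything falls off the work surface, if the arm or the gripper's body presses on something with over 40 N, if the wrist force passes 120 N, or if a joint passes its speed limit or range.

## Working session

There is one attempt and no reset: what is moved stays moved. The work goes in short steps, each a Python script; the robot and the scene stay as the last script left them, time stands still between calls to the robot, and variables do not carry over. Pictures are saved under pics/ and viewed, at most 10 in all, crops included, and the job is handed in when it is done.

```bash
mkdir -p pics
python3 - <<'E'
from bench import robot
import cv2,pickle
d={n:robot.get_image(n) for n in("scene","top","wrist")}
pickle.dump(d,open("im0.pkl","wb"))
for n,v in d.items():
    cv2.imwrite(f"pics/{n}0.png",v["img"]); print(n,v["fovy"],v["cx"],v["cy"],v["eye"],v["orientation"])
print(robot.current_t(),robot.current_eef_rot())
E
```

```text
scene 54.27991912498028 255.91674505382042 187.3616462412282 [-187.0400979  -429.38746197  616.98687746] [-2.11607361  0.01418203 -0.93664523]
top 42.844001484558554 254.45098773717461 194.2396404158038 [ 121.18316043   30.37072731 1528.43992201] [-2.90735481 -0.00535218 -1.47112952]
wrist 65.70646984690485 257.04201208161487 191.18133297999853 [ 99.65195709 545.72952094 383.31199551] [2.86237998e+00 1.94599562e-03 1.25136415e+00]
0.15 [-3.14024879e+00 -2.92636192e-04  2.82284648e+00]
```

View pics/scene0.png

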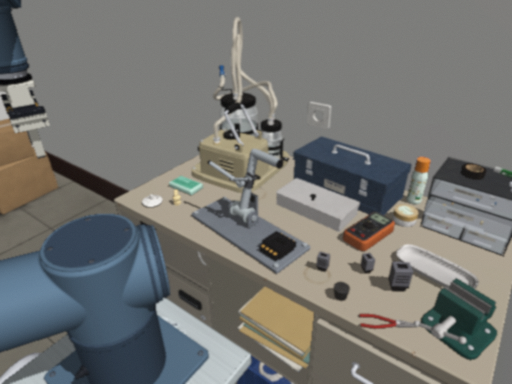

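View pics/top0.png

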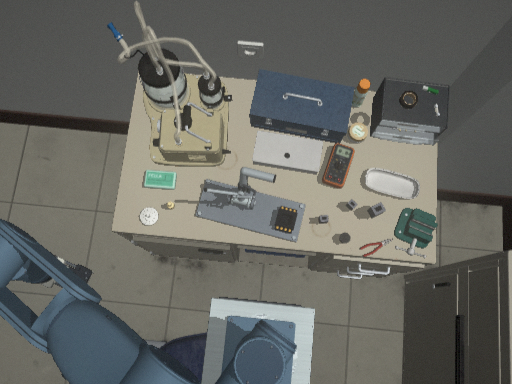

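The stand is at top (250,208). There are three relay-like blocks: top (323,218), (350,204) and (376,210), which are scene (323,260), (367,262) and (400,275). I'll enlarge these areas in one composite and compare sizes.

```bash
cat > h.py <<'E'
import numpy as np,cv2,pickle
from scipy.spatial.transform import Rotation as R
def ray(v,p):
    f=192/np.tan(np.radians(v["fovy"]/2)); return f
def rays(v,px,fish=False):
    f=192/np.tan(np.radians(v["fovy"]/2)); d=(np.array(px,float)-[v["cx"],v["cy"]])/f
    if fish:
        r=np.linalg.norm(d); c=np.r_[d/max(r,1e-9)*np.sin(r),np.cos(r)]
    else: c=np.r_[d,1]
    return R.from_euler("xyz",v["orientation"]).apply(c)
def onz(v,px,z,fish=False):
    d=rays(v,px,fish); e=np.array(v["eye"]); return e+d*(z-e[2])/d[2]
def tri(v1,p1,v2,p2,f1=False,f2=False):
    a,b=rays(v1,p1,f1),rays(v2,p2,f2); a/=np.linalg.norm(a); b/=np.linalg.norm(b)
    e1,e2=np.array(v1["eye"]),np.array(v2["eye"])
    s=np.linalg.lstsq(np.c_[a,-b],e2-e1,rcond=None)[0]
    q1,q2=e1+s[0]*a,e2+s[1]*b; return (q1+q2)/2,np.linalg.norm(q1-q2)
def proj(v,P,fish=False):
    f=192/np.tan(np.radians(v["fovy"]/2))
    c=R.from_euler("xyz",v["orientation"]).inv().apply(np.array(P,float)-v["eye"])
    if fish:
        n=np.hypot(c[0],c[1]); r=np.arctan2(n,c[2])*f; d=c[:2]/n*r
    else: d=c[:2]/c[2]*f
    return d+[v["cx"],v["cy"]]
E
python3 - <<'E'
from h import *
d=pickle.load(open("im0.pkl","rb"))
t=d["top"]["img"];s=d["scene"]["img"]
a=cv2.resize(t[160:260,190:390],(800,400),interpolation=cv2.INTER_CUBIC)[:, :]
b=cv2.resize(s[230:300,300:420],(400,233),interpolation=cv2.INTER_CUBIC)
c=cv2.resize(s[140:270,180:310],(400,400),interpolation=cv2.INTER_CUBIC)[:233]
c=cv2.resize(s[150:275,185:315],(400,233),interpolation=cv2.INTER_CUBIC)
cv2.imwrite("pics/c1.png",np.vstack([cv2.resize(a,(800,360)),np.hstack([b,c])]))
for p in [(323,218),(350,204),(376,210),(250,208)]: print(onz(d["top"],p,40))
for p in [(323,260),(367,262),(400,275)]: print(onz(d["scene"],p,40))
E
```

```text
[ 421.5653384  -160.71517323   40.        ]
[ 474.27865531 -241.49659243   40.        ]
[ 463.35086832 -323.00113074   40.        ]
[430.27267691  67.166657    40.        ]
[ 407.70748626 -168.55747072   40.        ]
[ 458.40250779 -250.98828374   40.        ]
[ 460.67799881 -323.38556758   40.        ]
```

View pics/c1.png

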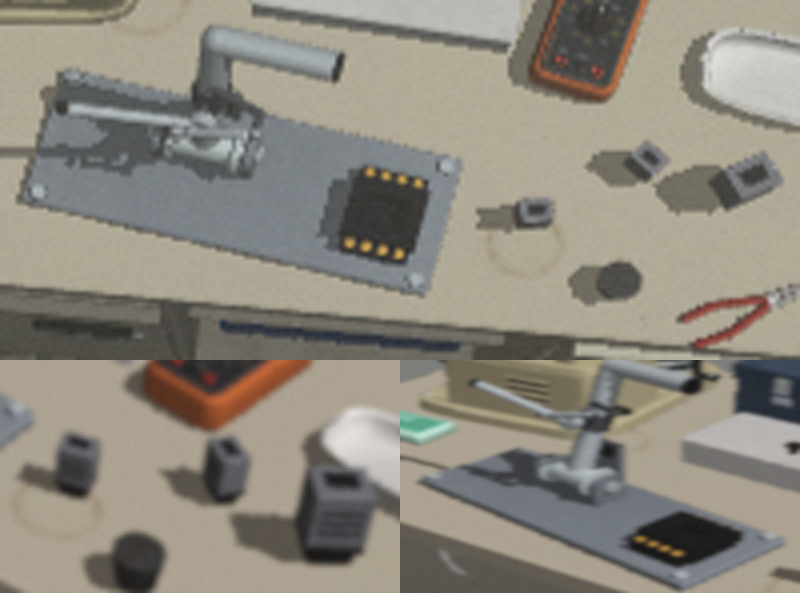

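Crop check: the block at top (376,210) / scene (400,275) is clearly the largest. Its top face is about 38x30 mm and it has a ribbed body, so it fits the description. The other two are only about 25 mm wide and are undersized look-alikes. The black disc at (343,238) is the stopper. I'll move above the relay for a close view and get the stand's pose from the plate on the way.

Run:
```python
from h import *
from bench import robot
d=pickle.load(open("im0.pkl","rb"))
t=d["top"]
C=[(65,72),(22,203),(425,295),(460,160)]
P=[onz(t,(190+a/4,160+b/3.6),12)[:2] for a,b in C]
print(np.round(P,1), [round(float(np.linalg.norm(P[i]-P[(i+1)%4])),1) for i in range(4)])
u=(P[0]-P[3])+(P[1]-P[2]); yaw=np.arctan2(-u[0],u[1]); 
ex=np.array([np.cos(yaw),np.sin(yaw)]);ey=np.array([-ex[1],ex[0]])
c=np.mean(P,axis=0); O=c+ex*17.5+ey*35
print("yaw",yaw,"O",O,"sock",O-22*ex-150*ey)
robot.move_ptp([230,330,420],[np.pi,0,2.3])
robot.move_ptp([380,-220,420],[np.pi,0,np.pi/2])
robot.move_ptp([455,-330,170],[np.pi,0,np.pi/2])
v=robot.get_image("wrist");pickle.dump(v,open("w1.pkl","wb"));cv2.imwrite("pics/w1.png",v["img"])
print(v["eye"],v["orientation"],robot.current_t(),robot.current_qpos())
```

```text
[[ 513.2  216.7]
 [ 392.   235.9]
 [ 343.2  -86.4]
 [ 465.1 -104.5]] [122.7, 326.0, 123.3, 324.8]
yaw -0.1494259973295055 O [450.86955173  97.42158105] sock [406.78412189 -47.63177078]
[ 455.83811044 -253.46336144  336.63726852] [ 2.85972874e+00 -7.79965814e-04 -5.11550836e-05] 4.4417 [-8.25277654e-01  3.14668705e-01  1.57619690e+00  8.47195531e-05
  1.24756143e+00 -8.25835107e-01]
```

View pics/w1.png

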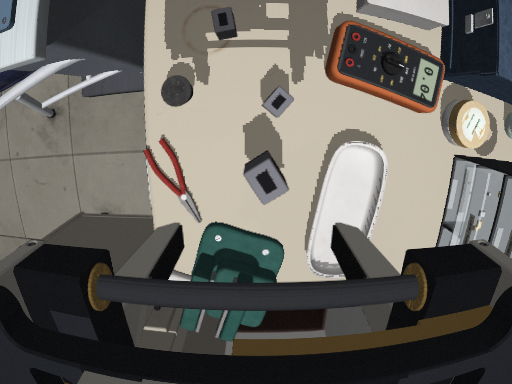

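The wrist view shows the relay at (266,180), with the smaller look-alikes at (278,101) and (223,22) and the stopper at (177,90). The vise is close by at (235,270). Next I'll segment the relay's top face.

Run:
```python
from h import *
v=pickle.load(open("w1.pkl","rb"))
im=v["img"][140:215,225:305]
g=cv2.cvtColor(im,cv2.COLOR_BGR2GRAY)
hsv=cv2.cvtColor(im,cv2.COLOR_BGR2HSV)
print(g[10:70:4,10:70:4])
big=cv2.resize(im,(640,600),interpolation=cv2.INTER_CUBIC)
cv2.imwrite("pics/c2.png",big)
```

```text
[[195 195 196 108 110 109 109 109  67 110 109 111 195 194 194]
 [196 196 196 108 109 108 102  40  44 108 108 108 194 192 193]
 [196 195 195 195 108  24  43  46  55  31 108 109 193 194 193]
 [196 194 196 143  42  43  45 103 129  92  72 109 194 194 192]
 [196 197 195  44  43  78 130 130 128 131  42 108 107 193 193]
 [196 196 157  53 118 130 129 130  99 129 122  61 194 191 192]
 [196 195 139 131 130 130  51  28  29 133 131  82 155 193 193]
 [196 196 195 125 131 114  28  27  28  80 130 131  26 193 192]
 [196 195 194 175 132 133  37  28  29  29 131 132 116 187 194]
 [196 196 195 193 120 133 132  29  30  30  45 129 132  97 193]
 [194 195 195 193 194 129 132 109  31  39 133 132 132 131 194]
 [195 195 195 193 194 179 135 135 118 133 134 132 181 193 192]
 [196 195 193 193 194 193 118 136 134 134 145 192 195 194 193]
 [195 195 193 194 193 193 193 132 134 194 193 192 194 194 193]
 [194 194 195 192 194 194 195 192 193 193 193 194 194 194 193]]
```

View pics/c2.png

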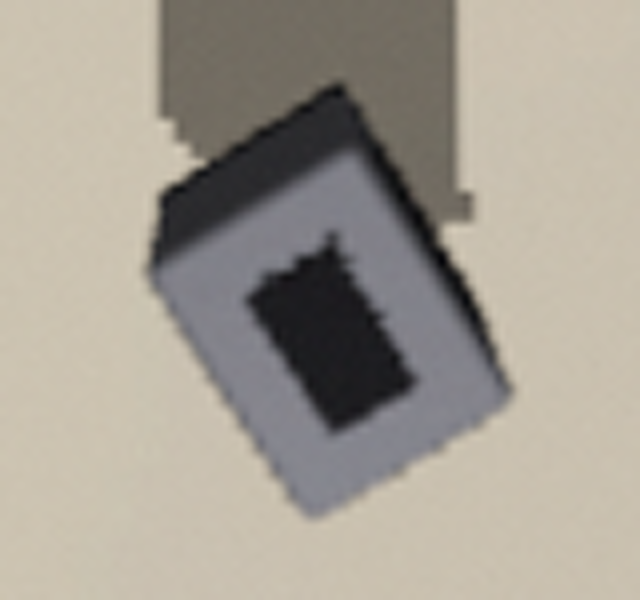

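Run:
```python
from h import *
from bench import robot
v=pickle.load(open("w1.pkl","rb"))
P=np.array([onz(v,(225+a/8-.5+.06,140+b/8-.5+.06),64,True)[:2] for a,b in [(353,148),(510,395),(312,520),(150,268)]])
L=[np.linalg.norm(P[i]-P[(i+1)%4]) for i in range(4)]; c=P.mean(0)
u=(P[0]-P[1])+(P[3]-P[2]); ay=np.arctan2(u[1],u[0]); w=(P[0]-P[3])+(P[1]-P[2]); ax=np.arctan2(w[1],w[0])
print(np.round(L,1),c,np.degrees([ay,ax])); 
ax=(ax+ay-np.pi/2)/2; yaw=ax+np.pi/2
pickle.dump((c,ax),open("relay.pkl","wb"))
robot.move_gripper(0.62)
robot.move_ptp([*c,130],[np.pi,0,yaw])
print(robot.current_tcp_pos(), robot.move_linear([*c,36],speed=90,f_stop=8), robot.current_tcp_pos())
robot.move_gripper(0.0)
print(robot.current_gripper_width()*93,robot.current_finger_force(),robot.current_t())
robot.move_linear([*c,150],speed=150)
print(robot.current_gripper_width()*93,robot.current_finger_force(),robot.current_contact_force())
ys=-0.149; yw=ys+np.pi/2
s=np.array([406.8,-47.6]); ey=np.array([-np.sin(ys),np.cos(ys)])
robot.move_ptp([*(s-55*ey),150],[np.pi,0,yw])
v=robot.get_image("wrist");pickle.dump(v,open("w2.pkl","wb"));cv2.imwrite("pics/w2.png",v["img"])
print(robot.current_tcp_pos(),robot.current_eef_rot(),robot.current_t())
```

```text
[35.4 28.3 36.7 27.7] [ 464.57693429 -322.78456884] [122.10928671  32.38725298]
[ 464.65657407 -322.90409438  130.09211134] False [ 464.98046568 -323.16712656   36.61225259]
29.800110253272386 29.979871809482574 7.5333
29.990445428091977 29.977842271327972 [-0.12619464  0.58343263 -0.68260522]
[ 399.31666999 -102.92370342  149.9429671 ] [3.14119604e+00 4.40403004e-04 1.42236597e+00] 9.4333
```

View pics/w2.png

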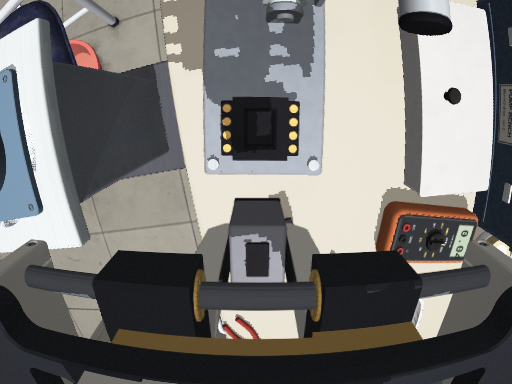

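Relay gripped: the 29.8 mm width matches the 30 mm body, so it is the right one. The image shows the socket hole at about (261,129), the terminals at columns 227 and 293, and the held relay's top face at about (258,257). I'll take intensity profiles to measure the hole and relay edges.

Run:
```python
from h import *
v=pickle.load(open("w2.pkl","rb"))
g=cv2.cvtColor(v["img"],cv2.COLOR_BGR2GRAY).astype(int)
np.set_printoptions(linewidth=250)
print("rows 96..166 step2, cols 230..292 step2");print(g[96:166:2,230:294:2])
print("relay rows 192..290 at col 240,244, 276,280 step 2"); print(g[192:292:2,[236,240,278,282]].T)
print("row 260",g[238,222:296]); print("row250",g[262,222:296])
```

```text
rows 96..166 step2, cols 230..292 step2
[[105  98  89 ... 102 104 104]
 [104  70  25 ...  74 104 105]
 [ 51  48  22 ...  70 103 103]
 ...
 [185 171 128 ... 188 189 190]
 [188 189 192 ... 190 189 191]
 [189 189 192 ... 190 194 192]]
relay rows 192..290 at col 240,244, 276,280 step 2
[[231 231 231  50  28  57  59  58  56  57  58  58  55  58  59  61  60  80  88  91  89  87 151 167 167 167 166 167 167 166 167 168 166 166 169 167 168 168 169 167 165 166 167 165 167 103  43  49  59  56]
 [231 232 231  50  33  57  58  56  58  58  58  56  60  60  58  58  60  81  87  89  90  90 150 167 168 167 167 166 167 168 167 166 168 169 170 168 168 167 169 167 166 168 168 168 166 109  42  47  60  56]
 [197 139 138  30  27  55  56  57  58  56  58  57  58  59  60  59  60  82  86  88  89  88  91  90  88  89  90  90  88  90 172 173 172 172 173 172 174 174 172 171 173 172 174 174 172 109  43  48  58  56]
 [138 137 138 139 139 139 140 136 116 100  71  54  55  58  59  57  61  80  86  90  89  90  91  89  88  89  88  89  88  89  87  88  89  89  89  87  87 162 163 163 162 159 161 157 156  91  43  49  58  56]]
row 260 [118 118 116 117 116  85  33  92 127 152 167 165 164 167 167 166 166 167 167 168 166 167 168 167 168 167 168 168 169 169 168 168 169 168 168 168 169 166 169 170 169 169 169 170 133  88  89  89  90  90  90  88  89  89  88  89  90  89  91  88  89  87
  81  71  36  54 110 118 117 117 117 116 118 118]
row250 [ 59  18  17  17  15  18  17  22 111 141 156 166 166 166 167 168 168 168 168 168 167 167 164 140  73  41  42  40  40  43  40  41  41  41  44  42  42  40  45  41  40  44  42  43  41  43  55 148 172 172 173 174 172 174 172 173 172 174 171 174  87  83
  73  22  17  14  14  17  17  18  52 106 115 117]
```

Run:
```python
from h import *
v=pickle.load(open("w2.pkl","rb"))
a=v["img"][94:166,218:304]; b=v["img"][192:296,218:304]
f=lambda m,s:np.clip(cv2.resize(m,None,fx=s,fy=s,interpolation=cv2.INTER_CUBIC).astype(float)*s*0+cv2.resize(m,None,fx=s,fy=s,interpolation=cv2.INTER_CUBIC).astype(float),0,255)
A=f(a,5); A=np.clip(A*2.5,0,255); B=np.clip(f(b,4)*1.3,0,255)
out=np.zeros((420,800,3)); out[:A.shape[0],:A.shape[1]]=A; out[:B.shape[0],440:440+B.shape[1]]=B
cv2.imwrite("pics/c3.png",out)
```

```text
[ WARN:0@0.212] global loadsave.cpp:1063 imwrite_ Unsupported depth image for selected encoder is fallbacked to CV_8U.
```

View pics/c3.png

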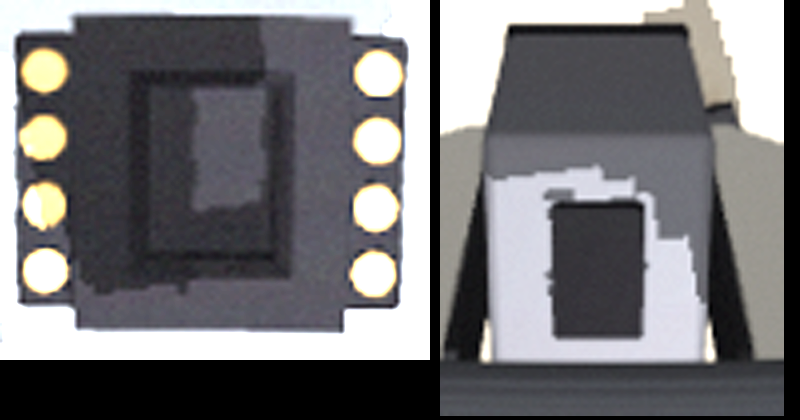

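Crop: the socket's bevel outline spans (131..294, 71..276), so its centre is at image (260.1,128.3). The relay's top front edge is at row 224.9 (columns 230 to 286), and its label centre is at (257,259). I'll turn these into stand positions and the relay's offset in the hand.

Run:
```python
from h import *
from bench import robot
v=pickle.load(open("w2.pkl","rb"))
ys=-.149
T=np.array(robot.current_tcp_pos()); y0=robot.current_eef_rot()[2]
ex=np.array([np.cos(ys),np.sin(ys)]);ey=np.array([-ex[1],ex[0]])
A=lambda x,y:(218+x/5-.4,94+y/5-.4)
q=[onz(v,A(*p),38,True)[:2] for p in[(131,71),(294,71),(294,276),(131,276)]]
s=np.mean(q,0);print("sock",s,"size",[round(float(np.linalg.norm(q[i]-q[(i+1)%4])),1) for i in range(4)])
e=(q[0]-q[3])+(q[1]-q[2]);print("yaw from sock",np.arctan2(-e[0],e[1]))
# screws on plate z~14
a,b=[onz(v,p,13,True)[:2] for p in[(213,164),(313.5,165)]]; w=b-a; print("yaw screws",np.arctan2(w[1],w[0]),np.linalg.norm(w))
# plate edges, long sides
g=cv2.cvtColor(v["img"],cv2.COLOR_BGR2GRAY).astype(int)
for r in (60,90,120,150):
    print(r,g[r,198:212],g[r,316:332])
z=T[2]+27.4
B=lambda x,y:(218+(x-440)/4-.4,192+y/4-.4)
L=onz(v,B(597.5,270.5),z,True)[:2]; F=[onz(v,B(x,134),z,True)[:2] for x in(488,712)]
print("label rel tcp (ex,ey)",(L-T[:2])@ex,(L-T[:2])@ey,"front edge",(np.mean(F,0)-T[:2])@ex,(np.mean(F,0)-T[:2])@ey,"w",np.linalg.norm(F[1]-F[0]))
```

```text
sock [410.64340854 -46.31043111] size [30.0, 38.5, 30.6, 38.5]
yaw from sock -0.1468554409438851
yaw screws -0.15705372652592925 104.93971516077013
60 [135 135 135 135 137  91  91  99 103 101 101 102 102 101] [173 176 174 173 171 174 173 167 156 213 229 229 229 229 229 230]
90 [230 230 230 230 213 164 156 125 103 100 102 101 102 102] [179 179 181 183 183 182 181 171 177 216 230 230 231 230 230 230]
120 [230 231 230 231 230 158 154 182 187 187 187 186 188 188] [186 186 185 186 189 190 178 162 230 230 230 231 230 230 231 230]
150 [231 231 231 230 230 196 141 166 183 187 187 189 188 191] [192 191 191 190 189 172 156 231 231 231 231 230 231 231 230 230]
label rel tcp (ex,ey) 0.01826594248861196 -0.11327103134931342 front edge 0.32129537800010266 19.428720157221125 w 28.15832979129365
```

Run:
```python
from h import *
from bench import robot
ys=-.150; ex=np.array([np.cos(ys),np.sin(ys)]);ey=np.array([-ex[1],ex[0]])
s=np.array([410.6,-46.3]); o=[np.pi,0,ys+np.pi/2]
robot.move_linear([*s,100],o,speed=120)
robot.move_linear([*s,80],speed=60); robot.sleep(.2)
print(robot.current_tcp_pos(),robot.current_contact_force())
for dx,dy in [(0,0),(2,0),(-2,0),(0,2),(0,-2),(2,2),(2,-2),(-2,2),(-2,-2)]:
    p=s+dx*ex+dy*ey
    robot.move_linear([*p,79],speed=60)
    hit=robot.move_linear([*p,58],speed=25,f_stop=12)
    T=robot.current_tcp_pos(); print(dx,dy,hit,T,robot.current_contact_force(),robot.current_t())
    if T[2]<66: break
v=robot.get_image("wrist");pickle.dump(v,open("w3.pkl","wb"));cv2.imwrite("pics/w3.png",v["img"])
```

```text
[410.87550204 -46.44932616  80.30169818] [ 0.64849849 -0.14979919  0.14570179]
0 0 True [410.24818746 -46.19893567  59.07913224] [-0.12337044  0.65847298  4.42976687] 11.9083
```

The plug went in at the first try, with TCP z at 59.1 where 59.6 was expected for home. I'll press once more to confirm, release and retreat, then check the predicted kickstand and stub positions against the first images.

```bash
cat > geo.py <<'E'
from h import *
ys=-.150; ex=np.array([np.cos(ys),np.sin(ys),0]);ey=np.array([-ex[1],ex[0],0]);ez=np.array([0,0,1.])
O=np.array([410.6,-46.3,0])+22*ex+150*ey
W=lambda p:O+p[0]*ex+p[1]*ey+p[2]*ez
def fr(p,lean): # frame-local -> stand
    c,s=np.cos(lean),np.sin(lean); return np.array([p[0]*c+p[2]*s,p[1],40-p[0]*s+p[2]*c])
def leg(s,q): el=np.radians(15)-q; return np.array([-30-.3*s,s*np.cos(el),85+s*np.sin(el)])
E
python3 - <<'E'
from geo import *
from bench import robot
T=robot.current_tcp_pos()
print(robot.move_linear([T[0],T[1],T[2]-4],speed=20,f_stop=25),robot.current_tcp_pos(),robot.current_contact_force())
robot.move_gripper(0.62)
robot.move_linear([T[0],T[1],260],speed=200)
v=robot.get_image("scene");pickle.dump(v,open("s1.pkl","wb"))
d=pickle.load(open("im0.pkl","rb"))
for n,p in [("tip",leg(100,0)),("hinge",leg(0,0)),("stubend",[0,-90,165]),("grip",[0,-50,165])]:
    w=W(fr(p,.3)); print(n,w.round(1),[proj(d[c],w).round(1) for c in("top","scene")])
print(tri(d["top"],(205.5,189.7),d["scene"],(209.4,162.3)))
w=pickle.load(open("w3.pkl","rb"))
print(robot.current_t())
E
```

```text
True [410.17434176 -46.3070429   58.24769556] [-0.48957364  0.0044181   4.33150125]
tip [444.9 197.9 163.7] [array([205.1, 189.7]), array([208.8, 161.7])]
hinge [451.3  99.3 130.1] [array([239.8, 193.7]), array([240. , 182.6])]
stubend [489.5   2.5 197.6] [array([274.8, 178.3]), array([280.4, 163.5])]
grip [495.5  42.  197.6] [array([261. , 174.9]), array([268.3, 158.3])]
(array([445.66244047, 196.80693854, 161.95404177]), np.float64(0.33954745779127127))
14.0417
```

The predicted tip and stub pixels agree with the images to within 1 px, so I'll push the kickstand down along its computed arc.

Run:
```python
from geo import *
from bench import robot
o=[np.pi,0,ys+np.pi]
def wp(q,off):
    best=None
    for y in np.linspace(48,82,18):
        el=np.radians(15)-q; c=fr(leg(y/np.cos(el),q),.3); c[2]+=5/np.cos(el)
        if best is None or c[2]>best[2]: best=c
    return np.array([best[0]+off,65,best[2]])
Q=np.linspace(0,1.1,8)
pts=[wp(q,4-8*i/7) for i,q in enumerate(Q)]; print(np.round(pts,0))
robot.move_gripper(0.0)
robot.move_linear(W([-60,-60,300]),speed=250)
robot.move_ptp(W(pts[0]+[0,0,130]),o)
robot.move_linear(W(pts[0]+[0,0,12]),speed=200)
for q,p in zip(Q,pts):
    h=robot.move_linear(W(p),speed=70,f_stop=15); print(round(q,2),h,np.round(robot.current_tcp_pos(),1),np.round(robot.current_contact_force(),1))
    if h: break
robot.sleep(.3)
d={n:robot.get_image(n) for n in("scene","top")};pickle.dump(d,open("im1.pkl","wb"))
a=cv2.resize(d["scene"]["img"][140:275,180:315],(600,600),interpolation=cv2.INTER_CUBIC)
cv2.imwrite("pics/c4.png",a);print(robot.current_t())
```

```text
[[-17.  65. 164.]
 [-22.  65. 151.]
 [-27.  65. 138.]
 [-20.  65. 130.]
 [-24.  65. 122.]
 [-29.  65. 114.]
 [-36.  65. 105.]
 [-44.  65.  93.]]
0.0 False [447.4 165.6 164. ] [ 0.6 -1.4  0.3]
0.16 False [443.2 166.2 150.8] [ 1.3 -0.4  2.7]
0.31 False [437.5 166.9 137.9] [-0.7  0.9  1.4]
0.47 False [444.8 165.8 129.5] [-0.1  0.6  1.9]
0.63 False [439.8 166.6 122. ] [-0.6  0.8  1.9]
0.79 False [434.6 167.4 113.8] [ 0.5  0.1 -0.2]
0.94 False [428.6 168.3 104.4] [-0.1 -0.1 -0.1]
1.1 False [420.6 169.5  92.6] [ 0.2 -0.4 -0.2]
20.4833
```

View pics/c4.png

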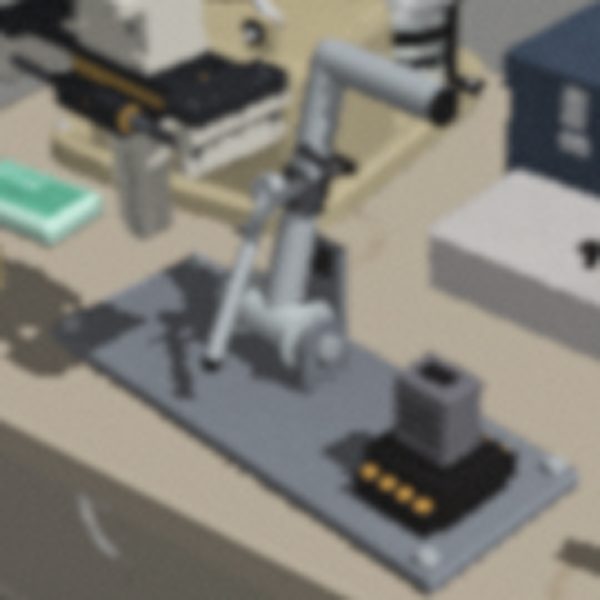

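The kickstand leg points down (tip at crop (210,362)), the relay sits on the socket at (440,405), and the frame still leans back. Now I'll grip the stub and swing the frame up on its arc, turning the tool with it.

Run:
```python
from geo import *
from bench import robot
print("tip pred top/scene",W(fr(leg(100,1.92),.3)).round(0),proj(pickle.load(open("im1.pkl","rb"))["scene"],W(fr(leg(100,1.92),.3))))
R0=R.from_euler("xyz",[np.pi,0,ys+np.pi/2])
def pose(th,up=0):
    r=R.from_rotvec(ey*(th-.3))*R0; g=W(fr([0,-50,165],th))
    return list(g+r.apply([0,0,19-up])),list(r.as_euler("xyz"))
T=robot.current_tcp_pos()
robot.move_linear([T[0],T[1],290],speed=250)
robot.move_ptp(*pose(.3,110))
robot.move_gripper(0.7)
print(robot.move_linear(pose(.3)[0],speed=100,f_stop=10),np.round(robot.current_tcp_pos(),1),np.round(pose(.3)[0],1))
robot.move_gripper(0.0)
print("w",robot.current_gripper_width()*93,robot.current_finger_force(),robot.current_contact_force())
for th in np.linspace(.3,0,7)[1:]:
    p,o=pose(th); robot.move_linear(p,o,speed=60)
    print(round(th,2),np.round(robot.current_contact_force(),1),robot.current_finger_force())
robot.sleep(.5)
print(np.round(robot.current_tcp_pos(),1),np.round(p,1),robot.current_eef_rot(),o,robot.current_gripper_width()*93,robot.current_finger_force(),robot.current_t())
d={n:robot.get_image(n) for n in("scene","top")};pickle.dump(d,open("im2.pkl","wb"))
a=[cv2.resize(d["scene"]["img"][130:275,175:315],(400,414),interpolation=cv2.INTER_CUBIC),cv2.resize(d["top"]["img"][150:250,190:310],(400,414),interpolation=cv2.INTER_CUBIC)]
cv2.imwrite("pics/c5.png",np.hstack(a))
for n,q in [("stubend",[0,-90,165]),("tip",leg(100,1.92))]: print(n,[[proj(d[c],W(fr(q,l))).round(1) for c in("scene","top")] for l in(.07,0,-.07)])
```

```text
tip pred top/scene [393.  99.  44.] [227.0419039  220.91304566]
False [496.   42.  179.3] [495.5  42.  178.6]
w 22.940827390972004 29.998999536037445 [0.49021953 0.18708457 0.38188866]
0.25 [ 1.5 -0.1 -2. ] 29.998978078365326
0.2 [ 0.9  0.5 -1.9] 29.99840945005417
0.15 [-0.4  0.8 -0.5] 29.998121559619904
0.1 [ 0.3  1.6 -0.3] 29.998027682304382
0.05 [ 0.2  2.7 -1.6] 29.997712075710297
0.0 [ 0.8  3.2 -0.7] 29.997451901435852
[453.2  48.6 186.9] [452.8  48.5 186.8] [ 2.84185833e+00 -5.37792105e-04  1.42071141e+00] [np.float64(2.841592653589793), np.float64(0.0), np.float64(1.4207963267948966)] 23.337570338700154 29.997469782829285 27.875
stubend [[array([269.8, 166.2]), array([271.7, 190.2])], [array([266.4, 167.7]), array([270.7, 194. ])], [array([263. , 169.6]), array([269.7, 198. ])]]
tip [[array([227.6, 225.2]), array([238.6, 219.3])], [array([227.9, 226.3]), array([238.7, 219.2])], [array([228.3, 227.4]), array([238.8, 219.1])]]
```

View pics/c5.png

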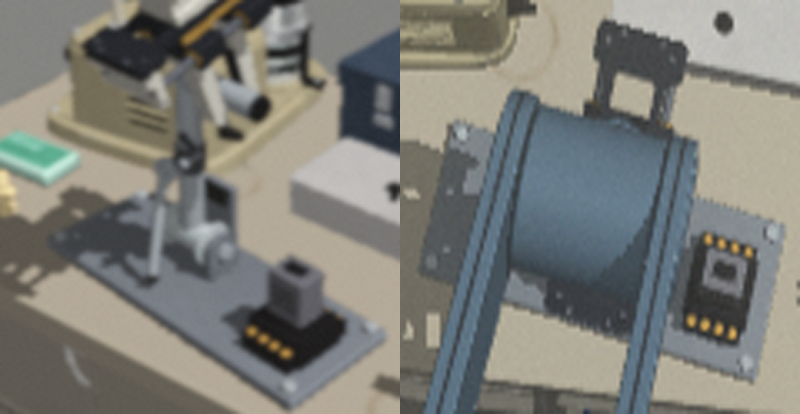

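The stub end is seen at scene (264,166), where upright predicts (266,168), so the lean is within about 0.02 rad. The kickstand tip (228,228) is down and clear of the plate, and the relay is seated. Handing in.

```bash
python3 -c "
from bench import robot
print(robot.hand_in())"
```

```text
the job is handed in; nothing more can be done
None
```

I handed the job in at about 28 s on the robot's clock, with the relay plugged home, the kickstand snapped down, and the gripper holding the frame upright (within about 0.02 rad by the last image); hand-in returned no verdict.

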